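# Make up two pipe-fitting kits for the roofers

### The job

Make up the two fitting kits: put the copper sleeve, the black plug and one aluminium bracket in the green tray, and the brass union and the other bracket in the blue tray, one part to a pocket, each standing upright on the pocket floor. Set the parts down rather than dropping them, and leave the tape roll and the tape measure where they are.

Things in the scene. Friction and masses are not known exactly. Their poses are not given: they have to be found in the camera images.
- tray_green: Green plastic kit tray fixed to the bench, 82 (x) x 214 mm (y): three pockets in a row, centred at x = 0, y = -70, 0 and +70 mm, each 74 (x) x 66 mm (y) inside. Walls 4 mm thick, tops 16 mm above the bench; pocket floors 4 mm above the bench. Origin: centre of the underside, on the bench; z up; x within 0.2 rad of world x.
- tray_blue: Blue plastic kit tray fixed to the bench, 82 (x) x 144 mm (y): two pockets in a row, centred at x = 0, y = -35 and +35 mm, each 74 (x) x 66 mm (y) inside. Walls 4 mm thick, tops 16 mm above the bench; pocket floors 4 mm above the bench. Origin: centre of the underside, on the bench; z up; x within 0.2 rad of world x.
- sleeve: Copper pipe sleeve: a short open tube, 50 mm outside and 43 mm inside diameter, 48 mm high, about 120 g. Origin: centre of the underside, z up along its axis; it stands upright on the bench at the start.
- plug: Black rubber pipe plug: round, foot flange 52 mm in diameter and 12 mm high, then (by a short shoulder from 12 to 14 mm) a body 40 mm in diameter up to 48 mm, about 90 g. Grip the body. Origin: centre of the underside, z up along its axis; it stands upright on the bench at the start.
- union: Brass pipe union: hexagonal foot 44 mm across flats (51 mm across corners) and 16 mm high, above it a round neck 36 mm in diameter up to 48 mm with a dark disc on top, about 160 g. Grip the neck. Origin: centre of the underside, z up along its axis; it stands upright on the bench at the start.
- bracket_1: One of two identical bright aluminium U-brackets, open upward: base 50 (x) x 44 (y) x 4 mm, a flange 44 mm wide and 4 mm thick upright at each x end, 48 mm high in all, about 110 g. Grip across x over the outside of both flanges (50 mm). Origin: centre of the underside, z up; x within 0.5 rad of world x at the start. Either bracket may go in either tray.
- bracket_2: One of two identical bright aluminium U-brackets, open upward: base 50 (x) x 44 (y) x 4 mm, a flange 44 mm wide and 4 mm thick upright at each x end, 48 mm high in all, about 110 g. Grip across x over the outside of both flanges (50 mm). Origin: centre of the underside, z up; x within 0.5 rad of world x at the start. Either bracket may go in either tray.
- tape_roll: Red roll of tape lying flat among the fittings, loose: 72 mm outside and 48 mm inside diameter, 30 mm high. To be left alone. Origin: centre of the underside.
- tape_measure: Yellow and black tape measure standing among the fittings, loose: 66 mm (x) x 36 mm (y) x 46 mm high. To be left alone. Origin: centre of the underside, z up.
Mind the look-alikes: they are no part of the job. Leave any turquoise look-alike of the plug alone. Several things look just like the tray_green: the one meant starts farthest to the robot's left.

How it is judged:
By the outcome, as a careful person would: the job done as asked, in the order asked, and still so for the second after the job is handed in, with the robot touching nothing.
It also fails if it takes over 115 s, if anything falls off the work surface, if the arm or the gripper's body presses on something with over 40 N, if the wrist force passes 120 N, or if a joint passes its speed limit or range.

### The arm

A 6-joint arm with a two-finger parallel gripper is mounted at the origin on the work surface. World frame = base frame: x ahead of the robot, y to its left, z up, the work surface at z = 0. Lengths are in m, angles in rad, forces in N, time in s.
With the tool pointing down it reaches from about 0.375 to 0.9 m from the base axis. Payload 3.1 kg.
Tool frame: the origin (TCP) lies midway between the tips of the shut fingers; the grasp point (between the pads) lies 19 mm behind it; x points along the fingers, y is the direction in which the jaws open and shut, and the axes are right-handed (so a half turn about x gives the same grasp; the last joint's range is limited). The gripper opens to 87 mm and grips with 3 to 60 N. Pads are 19 mm wide; open, the fingers measure 117 mm over their backs; the gripper's body (75 mm by 190 mm) begins 51 mm behind the grasp point.
Start: joints at [-1.337, 0.527, 1.433, -0, 1.181, -0.178], TCP at [0.251, -0.572, 0.223] pointing down, gripper open.
Joint ranges: [-3.08, 3.08], [-0.75, 2.2], [0.22, 2.44], [-1.43, 4.57], [0, 2.65], [-2.85, 2.85]. Speed limits (rad/s): [2.79, 2.79, 3.14, 3.14, 3.14, 3.14].

### API

Orientations are given as a unit quaternion [x, y, z, w].
In Python, from rig import get_obs, imaging, robot gives the robot as it stands.
- The arm moves only by the shell command python3 -m inch 'ROWS' [FORCE]. ROWS is JSON, a list of rows, each a list of 3 entries, a list of its own where there are three numbers: the finger opening in mm, from 0 to 87, then the shift along the tool's x, y, z in mm, then the turn, a rotation vector about the tool's x, y, z in degrees. In form: [[grip, [dx, dy, dz], [wx, wy, wz]], ...]. A call has 1 to 12 rows; each row shifts and turns the pose as measured when the row begins, along the tool's axes as they then stand; what a row does not reach is not made up. A row lasts 1/8 s, in which the tool goes at most 62.5 mm and 10.7 degrees, less where a joint would pass 70% of its speed; a pose out of reach is approached as far as the arm can. A call with a gripper value outside its range is refused whole. The fingers move at their own pace and stop on an object; FORCE is the grip in N (left out, the last holds). Time passes only in rows, so rows that do not move let the fingers close. It gives the time, the measured TCP pose, the force and the opening at its end, in the units of the state.
- get_obs(): the state, without advancing time (a new reading comes with each control period).
- imaging.camera(name): name is "scene" or "top" or "wrist"; returns the picture (384x512x3 uint8, red, green, blue); there is no depth.
- imaging.camera_params(name): a dict with "camera_matrix" (3x3 intrinsics, pixels), "k1" (the pictures are not rectified: a ray, as slopes to the right and down, at radius r is drawn at 1 + k1 r^2 times it, then the intrinsics apply), "xyz" and "rotation" of the camera in the world. Camera axes: x right, y down, z forward; pixel columns grow to the right and rows downward; lengths in m; the calibration is good to about 2 mm. A picture is of the moment at which its call begins: read the wrist's pose just before it. camera_params takes no time and is no camera call; for the wrist camera it gives the pose at the moment of the call.
- robot.hand_in(): hands the job in, once; it reports no verdict.
Trained networks look in the newest picture that a camera, given by its name, has taken for a name from the list of things; names that differ only in an ending like _2 or _b are one class to them, and where a whole thing is asked for, a point or a joint stands for the part that bears it (a point fixed in the world has none). Each returns a list of dicts, best first, with "confidence" (0 to 1); they miss things now and then, are a little off and sometimes report something else, mostly with a low value. They report only what shows in the picture. A call takes as long as a camera call. They do not tell look-alikes from the thing itself.
- imaging.cut_out(camera, target): "pixels" (384x512 bool, what is visible of it) and "box" ([centre column, centre row, width, height] in pixels, round what is visible of it).
- imaging.tip_of(camera, target): "pixel" ([column, row] in pixels: a listed point, or the origin of a listed thing).
The state is a dict: "time": time; "q": joint angles; "joint_velocities": joint speeds; "joint_torque": joint torques, N m; "position": TCP position; "tool_rot": TCP orientation; "ft_force": force on the tool from outside, world axes, zero at the start; "moment": the same for the moment, N m; "grip_width": finger opening in m.
Only numpy, scipy, OpenCV 4.12 (cv2) and the standard library are available. Lean on these libraries where they do the work, as an engineer would, in place of code of your own. Each camera call takes 0.05 s, during which the arm holds its last target. There are 200 camera calls.

## Working session

There is one attempt and no reset: what is moved stays moved. The work goes in short steps, Python scripts to look and compute and a shell command to move; the robot and the scene stay as the last step left them, time stands still between calls to the robot, and variables do not carry over. Pictures are saved under pics/ and viewed, about 12 in all and at most 16, crops included, and the job is handed in when it is done.

```bash
ls; mkdir -p pics
python3 - <<'E'
from rig import get_obs, imaging, robot
import cv2,numpy as np
o=get_obs();print(o['time'],o['position'],o['tool_rot'],o['grip_width'])
for c in ['top','scene']:
    im=imaging.camera(c);cv2.imwrite(f'pics/{c}0.png',im[:,:,::-1])
    p=imaging.camera_params(c);print(c,p)
    for t in ['tray_green','tray_blue','sleeve','plug','union','bracket_1','tape_roll','tape_measure']:
        for d in imaging.tip_of(c,t): print(t,d['confidence'],d['pixel'])
a=cv2.imread('pics/top0.png');cv2.imwrite('pics/top0b.png',cv2.resize(a,(800,600)))
E
```

```text
pics
0.0 [ 0.25058054 -0.57176665  0.22156114] [-0.69206946 -0.14568875  0.69212574 -0.14414091] 0.08708889498206902
top {'camera_matrix': array([[453.67620965,   0.        , 245.94847911],
       [  0.        , 453.67620965, 196.31100563],
       [  0.        ,   0.        ,   1.        ]]), 'k1': -0.1340414031884027, 'xyz': array([0.29847834, 0.03587203, 1.48302931]), 'rotation': array([ 0.70892526, -0.70341968,  0.03354865, -0.03873269])}
tray_green 0.58 [311.2, 145.1]
tray_blue 0.97 [206.1, 150.9]
tray_blue 0.21 [370.7, 162.6]
sleeve 0.65 [179.9, 191.3]
plug 0.58 [141.9, 161.1]
plug 0.5 [117.5, 152.6]
union 0.73 [371.2, 161.3]
bracket_1 0.79 [300.6, 193.6]
bracket_1 0.64 [264.5, 190.7]
bracket_1 0.49 [226.8, 197.0]
tape_roll 0.79 [343.3, 196.1]
tape_measure 0.27 [370.8, 161.0]
scene {'camera_matrix': array([[349.62392223,   0.        , 250.7526236 ],
       [  0.        , 349.62392223, 191.49084168],
       [  0.        ,   0.        ,   1.        ]]), 'k1': -0.044477865611252686, 'xyz': array([ 1.31251764, -0.25328045,  0.75215563]), 'rotation': array([ 0.72695744,  0.53199106, -0.2538825 , -0.35222446])}
tray_green 0.95 [204.5, 248.8]
tray_green 0.9 [149.0, 181.8]
tray_blue 0.85 [310.4, 216.9]
sleeve 0.62 [315.6, 187.3]
plug 0.66 [395.0, 202.6]
plug 0.56 [362.8, 198.7]
union 0.78 [132.5, 250.2]
bracket_1 0.75 [360.7, 199.3]
bracket_1 0.7 [202.5, 209.3]
bracket_1 0.5 [274.2, 192.1]
tape_roll 0.81 [160.0, 220.5]
tape_measure 0.51 [241.7, 206.6]
```

View pics/top0b.png

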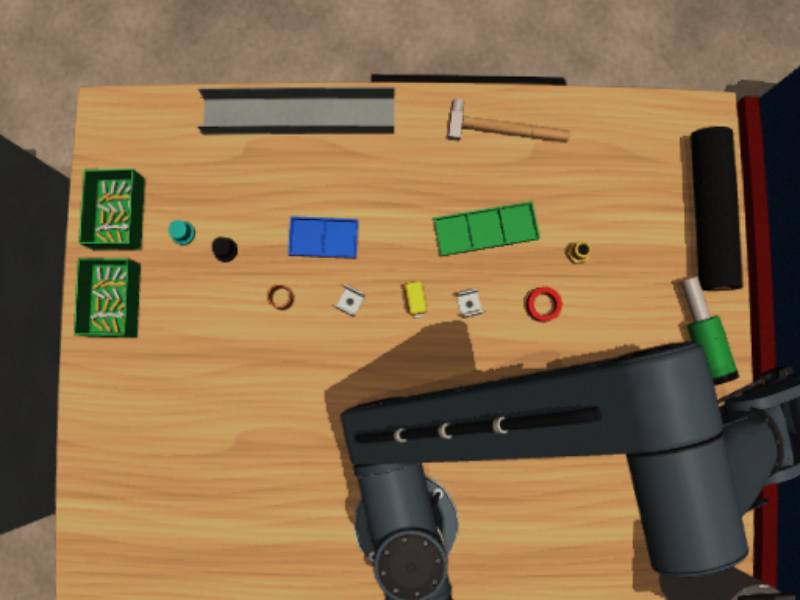

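View pics/scene0.png

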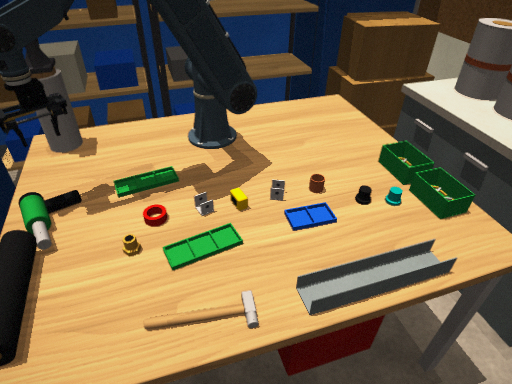

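The top view shows, in 512×384 pixels: sleeve (180,191), black plug (143,160), turquoise look-alike (116,149), blue tray (207,152), brackets (224,192) and (300,194), tape measure (266,191), tape roll (348,195), union (370,161) and a green tray (311,147). The scene view shows a second green tray at (149,182), hidden under the arm in the top view.

```bash
cat > h.py <<'E'
from rig import get_obs, imaging, robot
import cv2,numpy as np
from scipy.spatial.transform import Rotation as R
def rot(r):
    r=np.asarray(r); return R.from_quat(r) if r.shape==(4,) else R.from_matrix(r)
def px2w(p,px,z):
    K=p['camera_matrix'];d=np.linalg.solve(K,[px[0],px[1],1.])[:2]
    u=d.copy()
    for _ in range(20): u=d/(1+p['k1']*(u@u))
    v=rot(p['rotation']).apply([*u,1.]); c=np.asarray(p['xyz'])
    return (c+v*(z-c[2])/v[2])[:2]
def w2px(p,X):
    v=rot(p['rotation']).inv().apply(np.atleast_2d(X)-p['xyz']);u=v[:,:2]/v[:,2:]
    u=u*(1+p['k1']*(u**2).sum(1,keepdims=True));K=p['camera_matrix']
    return u*[K[0,0],K[1,1]]+K[:2,2]
def mrect(p,mask,z):
    c=max(cv2.findContours(mask.astype(np.uint8),0,1)[0],key=cv2.contourArea)[:,0]
    w=np.array([px2w(p,q,z) for q in c]).astype(np.float32)*1000
    return cv2.minAreaRect(w)
def plan(xy,z,yaw):
    """shift (mm) in tool axes and rotvec deg: tool x down, jaws(tool y) along yaw (mod pi)"""
    o=get_obs();r=R.from_quat(o['tool_rot'])
    best=None
    for k in(0,1):
        a=yaw+k*np.pi;y=[np.cos(a),np.sin(a),0];x=[0,0,-1.]
        t=R.from_matrix(np.column_stack([x,y,np.cross(x,y)]));w=(r.inv()*t).as_rotvec()
        if best is None or np.linalg.norm(w)<np.linalg.norm(best): best=w
    s=r.inv().apply(np.r_[xy,z]-o['position'])*1000
    print('shift',s.round(1),'rot',np.degrees(best).round(1),'pos',o['position'].round(4),'g',o['grip_width'].round(4),'t',round(o['time'],2),'q',np.round(o['q'],2),'F',np.round(o['ft_force'],1))
E
python3 - <<'E'
from h import *
print(R.from_quat(get_obs()['tool_rot']).as_matrix().round(2))
for c in ['top','scene']:
    imaging.camera(c);p=imaging.camera_params(c)
    for t in ['tray_green','tray_blue','sleeve','plug','union','bracket_1','tape_roll','tape_measure']:
        for d in imaging.tip_of(c,t): print(c,t,d['confidence'],px2w(p,d['pixel'],0).round(3))
        if c=='top':
          for d in imaging.cut_out(c,t): print('   cut',d['confidence'],d['box'],mrect(p,d['pixels'],.016 if 'tray' in t else .048))
E
```

```text
[[ 0.    0.4  -0.92]
 [-0.   -0.92 -0.4 ]
 [-1.    0.    0.  ]]
top tray_green 0.7 [ 0.625 -0.167]
   cut 0.71 [310.1, 146.1, 69.4, 34.4] ((618.419189453125, -167.43502807617188), (89.24823760986328, 222.75096130371094), 9.622437477111816)
   cut 0.15 [142.7, 160.6, 17.3, 15.8] ((571.5135498046875, 389.9674377441406), (55.6749153137207, 46.73929214477539), 46.05096435546875)
top tray_blue 0.97 [0.602 0.188]
top tray_blue 0.59 [ 0.63 -0.17]
   cut 0.95 [204.9, 152.2, 41.9, 27.7] ((596.4983520507812, 180.84280395507812), (145.1175537109375, 84.83712768554688), 87.4215087890625)
   cut 0.3 [370.5, 160.3, 13.6, 14.3] ((571.1922607421875, -362.1623840332031), (44.33467102050781, 50.95930480957031), 44.73774719238281)
top sleeve 0.66 [0.466 0.262]
   cut 0.71 [179.4, 190.6, 17.8, 18.4] ((466.0685119628906, 259.67779541015625), (55.11442565917969, 45.17195129394531), 45.91968536376953)
top plug 0.67 [0.56  0.393]
top plug 0.58 [0.614 0.48 ]
   cut 0.65 [145.0, 162.2, 16.8, 14.5] ((563.3118286132812, 379.7297668457031), (50.10839080810547, 49.39947509765625), 1.9601417779922485)
   cut 0.47 
[... 1184 characters left out ...]
5), (71.28750610351562, 67.99833679199219), 89.30941772460938)
top tape_measure 0.48 [ 0.463 -0.013]
top tape_measure 0.36 [ 0.459 -0.131]
   cut 0.59 [312.5, 145.2, 69.4, 31.9] ((612.9776000976562, -163.52255249023438), (83.73261260986328, 212.65762329101562), 10.159095764160156)
scene tray_green 0.9 [ 0.251 -0.298]
scene tray_green 0.89 [ 0.618 -0.177]
scene tray_blue 0.68 [0.589 0.174]
scene tray_blue 0.36 [0.569 0.375]
scene sleeve 0.54 [0.451 0.269]
scene plug 0.74 [0.562 0.375]
scene plug 0.59 [0.595 0.49 ]
scene union 0.84 [ 0.567 -0.372]
scene bracket_1 0.71 [ 0.454 -0.128]
scene bracket_1 0.51 [0.459 0.125]
scene tape_roll 0.91 [ 0.454 -0.275]
scene tape_measure 0.62 [ 0.467 -0.021]
```

```bash
python3 -m inch '[[87,[-10,0,0],[-9.5,0,0]],[87,[-10,0,0],[-9.5,0,0]],[87,[-10,0,0],[-9.5,0,0]],[87,[-10,0,0],[-9.5,0,0]],[87,[-10,0,0],[-9.5,0,0]],[87,[-10,0,0],[-9.5,0,0]],[87,[-10,0,0],[-9.5,0,0]],[87,[0,40,-45],[0,0,0]],[87,[0,40,-45],[0,0,0]],[87,[0,40,-45],[0,0,0]],[87,[0,40,-45],[0,0,0]],[87,[0,40,-45],[0,0,0]]]'
python3 - <<'E'
from h import *
plan([.45,-.2],.3,0)
p=imaging.camera_params('wrist');print(p)
cv2.imwrite('pics/w1.png',imaging.camera('wrist')[:,:,::-1])
E
```

```text
time: 3.7
position: [0.4445, -0.3384, 0.2946]
tool_rot: [0.492, 0.507, -0.492, 0.509]
ft_force: [0.9, -0.1, -0.2]
grip_width: 0.0874Traceback (most recent call last):
  File "<stdin>", line 2, in <module>
  File "h.py", line 29, in plan
    print('shift',s.round(1),'rot',np.degrees(best).round(1),'pos',o['position'].round(4),'g',o['grip_width'].round(4),'t',round(o['time'],2),'q',np.round(o['q'],2),'F',np.round(o['ft_force'],1))
                                                                                              ^^^^^^^^^^^^^^^^^^^^^
AttributeError: 'float' object has no attribute 'round'
```

```bash
sed -i "s/o\['grip_width'\].round(4)/round(o['grip_width'],4)/" h.py
cat >> h.py <<'E'
def look(name,things):
    p=imaging.camera_params('wrist');im=imaging.camera('wrist');cv2.imwrite(f'pics/{name}.png',im[:,:,::-1])
    for t in things:
        for d in imaging.tip_of('wrist',t): print(t,d['confidence'],np.round(d['pixel']),px2w(p,d['pixel'],.004 if 0 else 0).round(4))
        for d in imaging.cut_out('wrist',t):
            z=.016 if 'tray' in t else .048
            r=mrect(p,d['pixels'],z);print('   cut',t,d['confidence'],np.round(d['box']),np.round(r[0],1),np.round(r[1],1),round(r[2],1))
            np.save(f'pics/{name}_{t}_{d["confidence"]}.npy',d['pixels'])
    return p
E
python3 - <<'E'
from h import *
plan([.45,-.2],.3,0)
print(look('w1',['tray_green','union','bracket_1']))
E
```

```text
shift [  -5.8   10.  -138.1] rot [ 1.8  0.2 -0.1] pos [ 0.4445 -0.3384  0.2946] g 0.0874 t 3.7 q [-0.85  0.36  1.51 -0.    1.27 -0.88] F [ 0.9 -0.1 -0.2]
tray_green 0.62 [391.  35.] [ 0.618  -0.1678]
tray_green 0.59 [126. 127.] [ 0.2598 -0.2994]
   cut tray_green 0.78 [118. 121.  95. 164.] [ 257.6 -298.1] [ 89.4 216.3] 8.4
   cut tray_green 0.63 [394.  62.  74. 123.] [ 622.  -199.7] [ 88.1 151. ] 10.6
union 0.75 [339. 179.] [ 0.5688 -0.3645]
   cut union 0.7 [344. 182.  34.  35.] [ 560.8 -356.5] [39.4 51.6] 65.3
   cut bracket_1 0.62 [274.   9.  42.  16.] [ 460.4 -155.7] [49.3 18.6] 2.0
{'camera_matrix': array([[317.20506667,   0.        , 256.12612965],
       [  0.        , 317.20506667, 196.62702539],
       [  0.        ,   0.        ,   1.        ]]), 'k1': -0.015282080797031977, 'xyz': array([ 0.4417342 , -0.26127483,  0.45768988]), 'rotation': array([0.98966355, 0.01627536, 0.00372593, 0.14243346])}
```

View pics/w1.png

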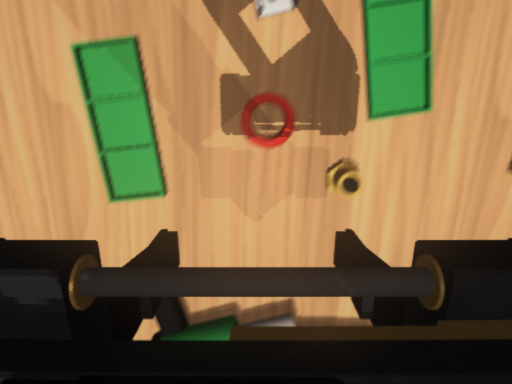

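The wrist view (+x right, +y up) shows the tape roll (268,120), union (345,178), the target green tray at upper right, the decoy green tray at left and bracket_1 at the top edge.

```bash
python3 -m inch '[[87,[0,27,-50],[1.8,0,0]],[87,[0,27,-50],[0,0,0]],[87,[0,0,0],[0,0,0]]]'
python3 - <<'E'
from h import *
plan([.48,-.0],.3,0)
look('w2',['tray_green','bracket_1'])
E
python3 -m inch '[[87,[0,-5,-55],[0,0,0]],[87,[0,-5,-55],[0,0,0]],[87,[0,-5,-55],[0,0,0]],[87,[0,0,-55],[0,0,0]],[87,[0,0,0],[0,0,0]]]'
python3 - <<'E'
from h import *
plan([.48,.15],.3,0)
look('w3',['tray_blue','bracket_1','sleeve'])
E
python3 -m inch '[[87,[0,10,-55],[0,0,0]],[87,[0,10,-55],[0,0,0]],[87,[0,10,-55],[0,0,0]],[87,[0,0,0],[0,0,0]]]'
python3 - <<'E'
from h import *
plan([.466,.26],.1,0)
look('w4',['plug','sleeve'])
a=np.hstack([cv2.resize(cv2.imread(f'pics/w{i}.png')[:260],(400,203)) for i in(2,3)])
b=np.hstack([cv2.resize(cv2.imread(f'pics/w4.png')[:260],(400,203)),np.zeros((203,400,3),np.uint8)])
cv2.imwrite('pics/m.png',np.vstack([a,b]))
E
```

```text
time: 4.42
position: [0.4945, -0.2448, 0.2937]
tool_rot: [-0.503, -0.495, 0.504, -0.498]
ft_force: [-0.3, 1.0, 0.1]
grip_width: 0.087
shift [  -7.4  -17.8 -244.6] rot [-0.8  0.3 -0.1] pos [ 0.4945 -0.2448  0.2937] g 0.087 t 4.42 q [-0.66  0.35  1.53 -0.    1.26 -0.65] F [-0.3  1.   0.1]
tray_green 0.83 [345. 106.] [ 0.6198 -0.1729]
tray_green 0.73 [100. 196.] [ 0.2597 -0.2978]
tray_green 0.25 [228.  78.] [ 0.4582 -0.1337]
   cut tray_green 0.81 [344.  97.  84. 172.] [ 617.5 -167.4] [ 86.1 215. ] 10.6
   cut tray_green 0.68 [ 90. 194.  98. 147.] [ 259.9 -297.9] [ 92.  217.3] 9.3
bracket_1 0.74 [229.  75.] [ 0.4604 -0.1305]
   cut bracket_1 0.88 [224.  72.  47.  43.] [ 458.4 -132.5] [50.7 44.1] 14.5
time: 5.3
position: [0.4831, -0.0306, 0.2921]
tool_rot: [-0.507, -0.489, 0.509, -0.495]
ft_force: [0.5, -0.4, -0.3]
grip_width: 0.0871
shift [  -9.3   -9.1 -180.3] rot [-1.9  0.4 -0.2] pos [ 0.4831 -0.0306  0.2921] g 0.0871 t 5.3 q [-0.29  0.25  1.69 -0.01  1.2  -0.26] F [ 0.5 -0.4 -0.3]
   cut tray_blue 0.82 [342.  28.  72.  54.] [593.7 134.4] [60.2 86.7] 88.5
bracket_1 0.8 [232.  45.] [0.4581 0.1207]
bracket_1 0.78 [240. 227.] [ 0.4572 -0.137 ]
   cut bracket_1 0.64 [232.  41.  53.  55.] [461.6 117.1] [47. 56.] 67.0
   cut bracket_1 0.58 [238. 230.  42.  40.] [ 458.2 -120.8] [54.9 56.4] 12.8
time: 6.15
position: [0.5251, 0.128, 0.2904]
tool_rot: [-0.512, -0.483, 0.513, -0.491]
ft_force: [-0.2, -0.3, 1.1]
grip_width: 0.0873
shift [ 188.7  -67.1 -130.6] rot [-2.9  0.5 -0.4] pos [0.5251 0.128  0.2904] g 0.0873 t 6.15 q [ 0.04  0.33  1.56 -0.01  1.24  0.09] F [-0.2 -0.3  1.1]
plug 0.5 [209.  58.] [0.4719 0.2639]
sleeve 0.82 [209.  58.] [0.472  0.2644]
   cut sleeve 0.92 [204.  53.  43.  42.] [469.9 262.9] [48.  53.8] 66.1
```

View pics/m.png

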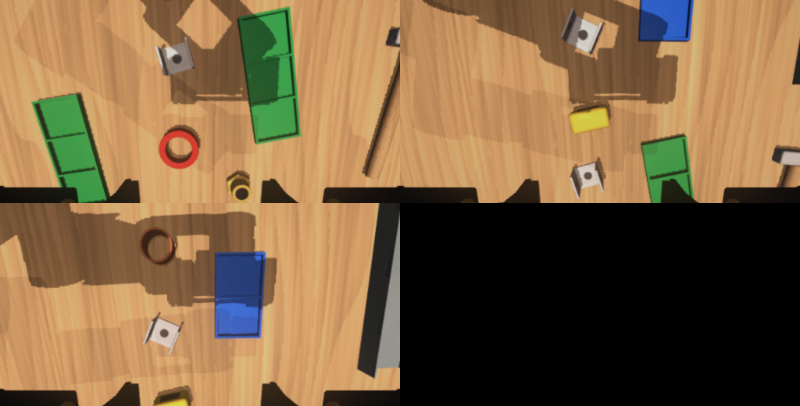

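The mosaic shows w2 with bracket_1 yawed about +14°, w3 with bracket_2 yawed about -25°, and w4 with the sleeve and blue tray fully in view. Next I pick up the sleeve.

```bash
python3 -m inch '[[80,[0,-21,-45],[-2.9,0,0]],[80,[0,-21,-45],[0,0,0]],[80,[0,-20,-44],[0,0,0]],[80,[50,0,0],[0,0,0]],[80,[50,0,0],[0,0,0]],[80,[50,0,0],[0,0,0]],[80,[40,0,0],[0,0,0]],[80,[0,0,0],[0,0,0]]]'
python3 - <<'E'
from h import *
plan([.471,.264],.019,0)
look('w5',['plug'])
E
```

```text
time: 7.4
position: [0.4729, 0.251, 0.0976]
tool_rot: [0.508, 0.488, -0.504, 0.5]
ft_force: [-0.3, 0.0, 0.5]
grip_width: 0.0803
shift [ 78.4  -3.4 -13.6] rot [-1.4  0.5 -0.9] pos [0.4729 0.251  0.0976] g 0.0803 t 7.4 q [ 0.29  0.59  1.77 -0.02  0.76  0.33] F [-0.3  0.   0.5]
plug 0.85 [382.  12.] [0.5711 0.3904]
   cut plug 0.96 [396.  27. 101.  54.] [560.2 371.6] [28.2 57.1] 89.4
   cut plug 0.44 [246. 321.  68.  39.] [466. 170.] [23.4 47.7] 86.6
```

```bash
cat > fit.py <<'E'
from h import *
from scipy.optimize import minimize
# refine tray/bracket rects from several masks: model outline hull projected vs mask (IoU)
def iou_fit(p,mask,pts,x0):
    def f(v):
        c,s=np.cos(v[2]),np.sin(v[2]);q=pts.copy();q[:,:2]=pts[:,:2]@np.array([[c,s],[-s,c]])+v[:2]
        h=cv2.convexHull(w2px(p,q).astype(np.float32))[:,0]
        m=np.zeros((384*4,512*4),np.uint8);cv2.fillPoly(m,[np.round(h*4+1.5).astype(int)],1)
        m=cv2.resize(m.astype(np.float32),(512,384),interpolation=cv2.INTER_AREA)
        return 1-np.minimum(m,mask).sum()/np.maximum(m,mask).sum()
    r=minimize(f,x0,method='Nelder-Mead',options=dict(initial_simplex=np.array(x0)+np.vstack([np.zeros(3),np.diag([.006,.006,.06])])))
    return r.x,r.fun
def box(x,y,z): return np.array([[a*x/2,b*y/2,c] for a in(-1,1) for b in(-1,1) for c in(0,z)])
E
echo
python3 -m inch '[[80,[0,-3,-14],[-1.4,0.5,-0.9]],[80,[40,0,0],[0,0,0]],[80,[38,0,0],[0,0,0]],[80,[0,0,0],[0,0,0]]]'
python3 - <<'E'
from h import *
plan([.471,.264],.019,0)
E
python3 -m inch '[[40,[0,0,0],[0,0,0]],[40,[0,0,0],[0,0,0]],[40,[0,0,0],[0,0,0]],[40,[0,0,0],[0,0,0]]]' 20
```

```text
time: 8.05
position: [0.4812, 0.2722, 0.0299]
tool_rot: [0.508, 0.497, -0.49, 0.505]
ft_force: [0.2, 0.2, 0.0]
grip_width: 0.0802
shift [ 10.6 -10.5   8.3] rot [ 0.3 -0.6 -1.4] pos [0.4812 0.2722 0.0299] g 0.0802 t 8.05 q [0.31 0.72 1.77 0.   0.62 0.3 ] F [0.2 0.2 0. ]
time: 8.55
position: [0.4837, 0.2741, 0.0354]
tool_rot: [0.51, 0.497, -0.487, 0.506]
ft_force: [0.3, -0.3, -1.6]
grip_width: 0.05
```

Run:
```python
from h import *
plan([.471,.264],.14,0)
from fit import *
# Refit trays/brackets from new wrist masks is impossible w/o saved camera poses; use top camera
import glob
imaging.camera('top');p=imaging.camera_params('top')
for t,dim,x0 in [('tray_green',(.082,.214,.016),(.618,-.168,.17)),('tray_blue',(.082,.144,.016),(.597,.18,-.04))]:
    d=imaging.cut_out('top',t)[0];print(t,d['confidence'],iou_fit(p,d['pixels'],box(*dim),x0))
```

```text
shift [-105.1   -9.3    8.7] rot [ 0.4 -0.8 -1.9] pos [0.4837 0.2741 0.0354] g 0.05 t 8.55 q [0.31 0.71 1.77 0.   0.63 0.3 ] F [ 0.3 -0.3 -1.6]
tray_green 0.84 (array([ 0.62026393, -0.16897248,  0.18695254]), np.float64(0.03128272294998169))
tray_blue 0.73 (array([ 0.599293  ,  0.18033226, -0.06529707]), np.float64(0.08319872617721558))
```

The fingers closed on 50 mm, but about 16 mm too high and 8 mm off in y. I reopen, correct and regrasp.

```bash
python3 -m inch '[[80,[0,0,0],[0,0,0]],[80,[0,0,0],[0.4,-0.8,-1.9]],[80,[8,0,9],[0,0,0]],[80,[8,0,0],[0,0,0]]]' 20
python3 - <<'E'
from h import *
plan([.4837,.264],.019,0)
plan([.4837,.264],.019,0)
E
```

```text
time: 9.2
position: [0.484, 0.2643, 0.0183]
tool_rot: [-0.5, -0.5, 0.5, -0.5]
ft_force: [0.5, -0.2, -0.4]
grip_width: 0.0777
shift [-0.7 -0.3  0.3] rot [-0.1  0.   0. ] pos [0.484  0.2643 0.0183] g 0.0777 t 9.2 q [ 0.3   0.75  1.76 -0.    0.64  0.3 ] F [ 0.5 -0.2 -0.4]
shift [-0.7 -0.3  0.3] rot [-0.1  0.   0. ] pos [0.484  0.2643 0.0183] g 0.0777 t 9.2 q [ 0.3   0.75  1.76 -0.    0.64  0.3 ] F [ 0.5 -0.2 -0.4]
```

```bash
python3 -m inch '[[40,[0,0,0],[0,0,0]],[40,[0,0,0],[0,0,0]],[40,[0,0,0],[0,0,0]],[40,[-20,0,0],[0,0,0]],[40,[-40,0,0],[0,0,0]],[40,[-40,0,0],[0,0,0]],[40,[0,0,0],[0,0,0]]]' 20
python3 - <<'E'
from h import *
plan([.484,.264],.12,0)
imaging.camera('wrist');cv2.imwrite('pics/w6.png',imaging.camera('wrist')[:,:,::-1])
E
```

```text
time: 10.07
position: [0.4823, 0.2639, 0.119]
tool_rot: [-0.499, -0.5, 0.502, -0.499]
ft_force: [-0.6, 0.3, -2.5]
grip_width: 0.0499
shift [-1.   1.7 -0.1] rot [-0.1  0.1  0.3] pos [0.4823 0.2639 0.119 ] g 0.0499 t 10.07 q [ 0.3   0.57  1.71 -0.    0.86  0.3 ] F [-0.6  0.3 -2.5]
```

View pics/w6.png

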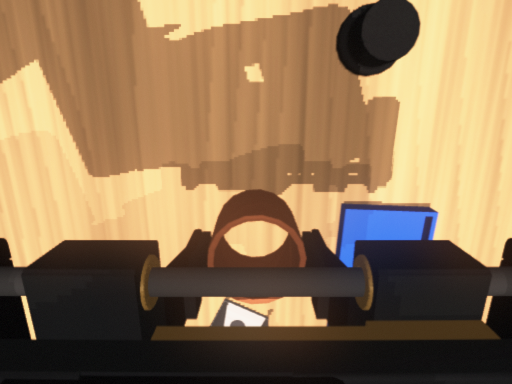

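The sleeve is held centred, with its rim around (257,257). The plug is at (390,30) in this view. I carry the sleeve to the green tray.

```bash
python3 - <<'E'
from h import *
p=imaging.camera_params('wrist');print('ring',px2w(p,(257,257),.147),'plug',px2w(p,(391,31),.048))
E
python3 -m inch '[[40,[0,15,50],[0,0,0]],[40,[0,15,50],[0,0,0]],[40,[0,15,50],[0,0,0]],[40,[0,15,50],[0,0,0]],[40,[0,15,50],[0,0,0]],[40,[0,15,50],[0,0,0]],[40,[0,15,50],[0,0,0]],[40,[0,15,50],[0,0,0]],[40,[0,0,0],[-5,0,0]],[40,[0,0,0],[-5,0,0]],[40,[0,0,0],[0,0,0]]]'
python3 - <<'E'
from h import *
from fit import *
plan([.631,-.237],.12,np.radians(10.2))
p=imaging.camera_params('wrist');cv2.imwrite('pics/w7.png',imaging.camera('wrist')[:,:,::-1])
d=imaging.cut_out('wrist','tray_green')[0];print(d['confidence'],d['box'],iou_fit(p,d['pixels'],box(.082,.214,.016),(.619,-.168,.18)))
for c in ('top','scene'):
  imaging.camera(c);p=imaging.camera_params(c)
  for d in imaging.cut_out(c,'tray_green'): print(c,d['confidence'],d['box'],iou_fit(p,d['pixels'],box(.082,.214,.016),(.619,-.168,.18)))
E
```

```text
ring [0.48081891 0.27242399] plug [0.56836933 0.38643505]
time: 11.55
position: [0.5911, -0.1476, 0.0922]
tool_rot: [0.444, 0.556, -0.462, 0.529]
ft_force: [0.1, 0.7, -0.5]
grip_width: 0.0502
shift [-30.1  22.   94.7] rot [ 0.1 -0.7  2.6] pos [ 0.5911 -0.1476  0.0922] g 0.0502 t 11.55 q [-0.42  0.69  1.54 -0.02  0.96 -0.59] F [ 0.1  0.7 -0.5]
0.61 [294.7, 211.4, 116.0, 225.5] (array([ 0.61885777, -0.16731571,  0.18377593]), np.float64(0.378568172454834))
top 0.74 [353.8, 255.8, 66.8, 32.1] (array([ 0.619, -0.168,  0.18 ]), np.float64(1.0))
top 0.59 [313.6, 146.7, 73.2, 17.4] (array([ 0.619494  , -0.16882493,  0.17794811]), np.float64(0.9085342884063721))
scene 0.91 [145.4, 182.4, 63.6, 35.4] (array([ 0.619, -0.168,  0.18 ]), np.float64(1.0))
scene 0.63 [201.9, 247.3, 81.0, 44.1] (array([ 0.61789686, -0.16946905,  0.19378687]), np.float64(0.05827200412750244))
```

View pics/w7.png

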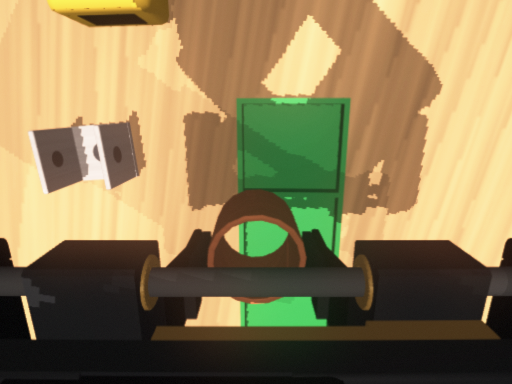

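Run:
```python
from h import *
p=imaging.camera_params('wrist');o=get_obs();r=R.from_quat(o['tool_rot']);P=o['position']
# predict rim at several tool offsets
for h in (.02,.03):
  for dy in (0,.008):
    a=np.linspace(0,2*np.pi,60)
    X=P+r.apply(np.c_[np.full(60,-h),.025*np.cos(a),.025*np.sin(a)-dy]);q=w2px(p,X)
    print(h,dy,'cols',q[:,0].min().round(),q[:,0].max().round(),'rows',q[:,1].min().round(),q[:,1].max().round())
im=cv2.imread('pics/w7.png');cv2.imwrite('pics/c7.png',cv2.resize(im[170:330,160:360],None,fx=4,fy=3.7,interpolation=cv2.INTER_CUBIC))
plan([.6321,-.2368],.1,np.radians(10.4))
```

```text
0.02 0 cols 206.0 305.0 rows 217.0 307.0
0.02 0.008 cols 205.0 306.0 rows 201.0 293.0
0.03 0 cols 203.0 309.0 rows 224.0 319.0
0.03 0.008 cols 202.0 309.0 rows 207.0 305.0
shift [-7.8 22.8 95.1] rot [-0.  -0.6  2.4] pos [ 0.5923 -0.1473  0.0942] g 0.05 t 11.85 q [-0.42  0.69  1.54 -0.02  0.96 -0.59] F [ 0.6  0.8 -1.3]
```

View pics/c7.png

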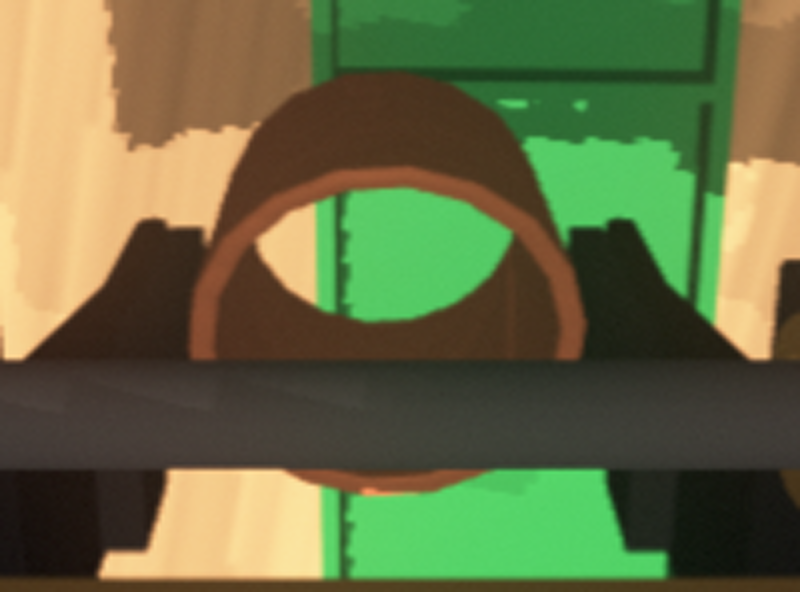

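The rim spans columns 207–306 and rows 215–303. That puts the sleeve centred within about 2 mm, but with its bottom about 28 mm below the TCP rather than 18. I will lower by feel.

```bash
python3 -m inch '[[40,[0,11,48],[0,-0.6,2.4]],[40,[0,11,48],[0,0,0]],[40,[0,0,0],[0,0,0]]]'
python3 - <<'E'
from h import *
plan([.6324,-.2388],.04,np.radians(10.4))
E
```

```text
time: 12.22
position: [0.6328, -0.2382, 0.0939]
tool_rot: [0.453, 0.543, -0.452, 0.544]
ft_force: [0.1, 0.2, -0.7]
grip_width: 0.0502
shift [53.9 -0.6  0.5] rot [ 0.1  0.  -0.1] pos [ 0.6328 -0.2382  0.0939] g 0.0502 t 12.22 q [-0.53  0.74  1.4   0.    1.   -0.71] F [ 0.1  0.2 -0.7]
```

```bash
python3 -m inch '[[40,[30,0,0],[0,0,0]],[40,[20,0,0],[0,0,0]],[40,[0,0,0],[0,0,0]]]'
python3 -m inch '[[40,[4,0,0],[0,0,0]],[40,[3,0,0],[0,0,0]]]'
python3 -m inch '[[40,[2,0,0],[0,0,0]],[40,[2,0,0],[0,0,0]]]'
python3 - <<'E'
from h import *
plan([.6324,-.2388],.023,np.radians(10.4))
cv2.imwrite('pics/w8.png',imaging.camera('wrist')[:,:,::-1])
cv2.imwrite('pics/s8.png',cv2.resize(imaging.camera('scene')[:,:,::-1][170:310,60:260],None,fx=4,fy=4))
E
```

```text
time: 12.6
position: [0.6322, -0.236, 0.043]
tool_rot: [0.453, 0.544, -0.452, 0.544]
ft_force: [0.5, -0.1, -0.5]
grip_width: 0.0503
time: 12.85
position: [0.6329, -0.2353, 0.0371]
tool_rot: [0.453, 0.543, -0.451, 0.544]
ft_force: [0.3, 0.7, -0.2]
grip_width: 0.0499
time: 13.1
position: [0.6336, -0.2354, 0.0339]
tool_rot: [0.453, 0.543, -0.451, 0.545]
ft_force: [-0.0, 0.2, -1.0]
grip_width: 0.0506
shift [10.9 -1.9  3.1] rot [ 0.2  0.1 -0.2] pos [ 0.6336 -0.2354  0.0339] g 0.0506 t 13.1 q [-0.52  0.82  1.42  0.    0.89 -0.71] F [-0.   0.2 -1. ]
```

View pics/s8.png

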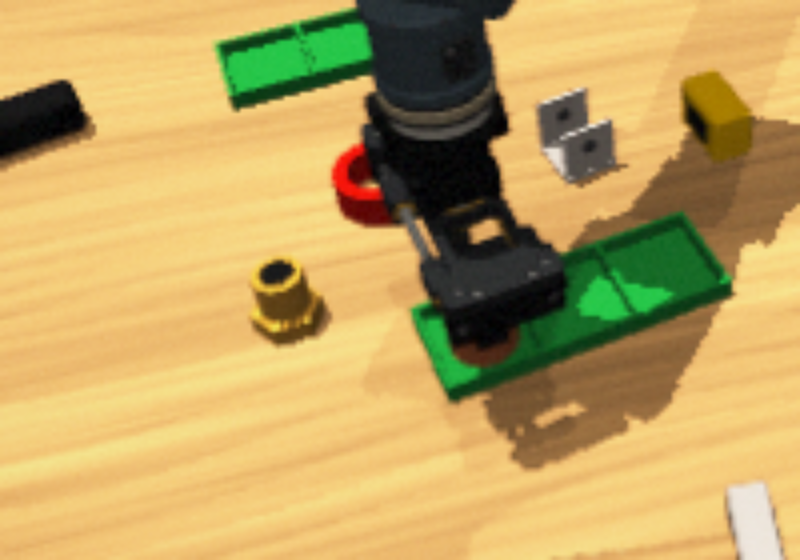

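The sleeve is over the end pocket. I keep lowering gently.

```bash
python3 -m inch '[[40,[2,-1,2],[0,0,0]],[40,[2,0,1],[0,0,0]]]'
python3 -m inch '[[40,[2,0,0],[0,0,0]],[40,[1,0,0],[0,0,0]]]'
python3 -m inch '[[40,[2,0,0],[0,0,0]],[40,[1,0,0],[0,0,0]]]'
```

```text
time: 13.45
position: [0.6332, -0.237, 0.0323]
tool_rot: [0.454, 0.543, -0.45, 0.544]
ft_force: [-4.9, 4.9, 15.9]
grip_width: 0.05
time: 13.7
position: [0.6332, -0.2368, 0.0325]
tool_rot: [0.454, 0.543, -0.45, 0.544]
ft_force: [-2.1, 0.3, 1.8]
grip_width: 0.0503
time: 13.95
position: [0.6332, -0.2368, 0.0324]
tool_rot: [0.454, 0.543, -0.45, 0.544]
ft_force: [-1.7, 1.3, 4.7]
grip_width: 0.0498
```

```bash
python3 -m inch '[[64,[0,0,0],[0,0,0]],[64,[0,0,0],[0,0,0]],[64,[0,0,0],[0,0,0]],[64,[-30,0,0],[0,0,0]],[64,[-40,0,0],[0,0,0]],[64,[-50,0,0],[0,0,0]],[64,[-50,0,0],[0,0,0]],[64,[0,0,0],[0,0,0]]]'
python3 - <<'E'
from h import *
plan([.568,.386],.12,0)
p=look('w9',['sleeve','union'])
cv2.imwrite('pics/w9b.png',cv2.imread('pics/w9.png')[60:380,100:450])
E
```

```text
time: 14.95
position: [0.6328, -0.2386, 0.2039]
tool_rot: [0.454, 0.544, -0.451, 0.544]
ft_force: [0.6, -0.8, 0.6]
grip_width: 0.064
shift [  86.1   49.7 -625.6] rot [10.5 -0.2 -0.2] pos [ 0.6328 -0.2386  0.2039] g 0.064 t 14.95 q [-0.53  0.62  1.31  0.01  1.21 -0.71] F [ 0.6 -0.8  0.6]
sleeve 0.86 [259. 174.] [ 0.637  -0.2387]
   cut sleeve 0.94 [258. 176.  47.  48.] [ 633.  -232.5] [48.7 54.7] 10.5
union 0.43 [192. 260.] [ 0.5745 -0.3652]
   cut union 0.45 [203. 258.   8.  16.] [ 590.4 -333.8] [ 6.7 20.9] 8.0
```

View pics/w9.png

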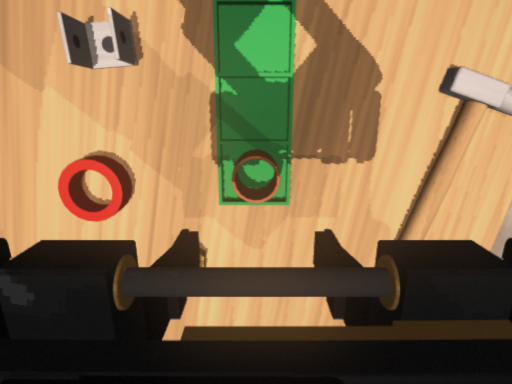

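The sleeve stands upright in the bottom pocket at (258,177). Next, the plug.

```bash
python3 -m inch '[[64,[0,0,0],[10.5,0,0]],[64,[0,-6,-54],[0,0,0]],[64,[0,-6,-54],[0,0,0]],[64,[0,-6,-54],[0,0,0]],[64,[0,-6,-54],[0,0,0]],[64,[0,-6,-54],[0,0,0]],[64,[0,-6,-54],[0,0,0]],[64,[0,-6,-54],[0,0,0]],[64,[0,-6,-54],[0,0,0]],[64,[0,-6,-54],[0,0,0]],[64,[0,-6,-54],[0,0,0]],[64,[0,0,0],[0,0,0]]]'
python3 - <<'E'
from h import *
plan([.567,.384],.12,0)
p=look('w10',['plug','sleeve','tray_blue','bracket_1'])
from fit import *
for t,dim,x0 in [('tray_blue',(.082,.144,.016),(.597,.18,-.04))]:
  imaging.camera('top')
  p=imaging.camera_params('top')
  for d in imaging.cut_out('top',t): print('top',d['confidence'],d['box'],iou_fit(p,d['pixels'],box(*dim),x0))
  imaging.camera('scene')
  p=imaging.camera_params('scene')
  for d in imaging.cut_out('scene',t): print('scene',d['confidence'],d['box'],iou_fit(p,d['pixels'],box(*dim),x0))
E
```

```text
time: 16.7
position: [0.5631, 0.3197, 0.183]
tool_rot: [0.495, 0.512, -0.511, 0.482]
ft_force: [-0.6, -0.6, -0.8]
grip_width: 0.0638
shift [ 63.7   6.1 -63.5] rot [-0.7 -0.8  2.6] pos [0.5631 0.3197 0.183 ] g 0.0638 t 16.7 q [0.33 0.61 1.38 0.03 1.18 0.33] F [-0.6 -0.6 -0.8]
plug 0.86 [268. 117.] [0.5686 0.3865]
plug 0.67 [305.  10.] [0.6043 0.4872]
   cut plug 0.83 [311.  21.  57.  43.] [602.  465.5] [33.2 44.9] 88.8
   cut plug 0.61 [271. 114.  59.  53.] [570.4 388.7] [45.6 45.4] 46.2
sleeve 0.22 [294. 290.] [0.6006 0.1787]
   cut tray_blue 0.9 [293. 280.  65.  91.] [596.7 161. ] [81.7 40.3] 1.3
bracket_1 0.94 [183. 330.] [0.4573 0.1171]
   cut bracket_1 0.8 [186. 326.  41.  22.] [472.5 160.6] [51.4 23.8] 32.3
top 0.76 [205.8, 151.5, 43.7, 27.0] (array([ 0.59776758,  0.18070219, -0.05664815]), np.float64(0.03525429964065552))
scene 0.93 [311.0, 215.2, 50.8, 27.6] (array([ 0.59626282,  0.17530245, -0.04837374]), np.float64(0.03899788856506348))
```

View pics/w10.png

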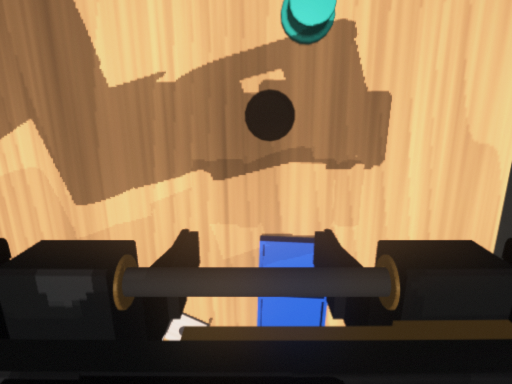

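The black plug is at (270,115), i.e. (0.569, 0.387), and the turquoise look-alike at (308,15).

```bash
python3 -m inch '[[70,[0,0,0],[-0.7,-0.8,2.6]],[70,[20,6,-34],[0,0,0]],[70,[20,6,-34],[0,0,0]],[70,[35,0,0],[0,0,0]],[70,[0,0,0],[0,0,0]]]'
python3 - <<'E'
from h import *
plan([.569,.387],.019,0)
E
```

```text
time: 17.98
position: [0.5797, 0.3849, 0.11]
tool_rot: [0.504, 0.497, -0.5, 0.5]
ft_force: [-0.9, 0.6, -0.2]
grip_width: 0.0705
shift [ 90.9 -11.4  -2. ] rot [-0.4 -0.  -0.4] pos [0.5797 0.3849 0.11  ] g 0.0705 t 17.98 q [ 0.43  0.75  1.34 -0.    1.05  0.44] F [-0.9  0.6 -0.2]
```

```bash
python3 -m inch '[[76,[20,-11,-2],[-0.4,0,-0.4]],[76,[30,0,0],[0,0,0]],[76,[30,0,0],[0,0,0]],[76,[5,0,0],[0,0,0]]]'
python3 - <<'E'
from h import *
plan([.569,.387],.019,0)
E
```

```text
time: 18.48
position: [0.5743, 0.3886, 0.0309]
tool_rot: [0.505, 0.498, -0.496, 0.501]
ft_force: [-0.1, 0.1, -0.3]
grip_width: 0.076
shift [11.8 -5.4  1.7] rot [-0.1 -0.4 -0.7] pos [0.5743 0.3886 0.0309] g 0.076 t 18.48 q [0.43 0.84 1.38 0.   0.9  0.43] F [-0.1  0.1 -0.3]
```

```bash
python3 -m inch '[[70,[0,0,0],[-0.1,-0.4,-0.7]],[60,[5,-5,2],[0,0,0]],[60,[5,0,0],[0,0,0]]]' 30
python3 - <<'E'
from h import *
plan([.569,.387],.02,0)
E
python3 -m inch '[[30,[0,0,0],[0,0,0]],[30,[0,0,0],[0,0,0]],[30,[0,0,0],[0,0,0]],[30,[-10,0,0],[0,0,0]],[30,[-30,0,0],[0,0,0]],[30,[-40,0,0],[0,0,0]],[30,[0,0,0],[0,0,0]]]' 30
python3 - <<'E'
from h import *
plan([.569,.387],.12,0)
p=look('w11',['plug'])
E
```

```text
time: 18.85
position: [0.5722, 0.3875, 0.0255]
tool_rot: [0.502, 0.499, -0.498, 0.501]
ft_force: [0.2, -0.5, 0.1]
grip_width: 0.062
shift [ 5.5 -3.3  0.6] rot [ 0.  -0.1 -0.3] pos [0.5722 0.3875 0.0255] g 0.062 t 18.85 q [ 0.43  0.85  1.38 -0.    0.9   0.43] F [ 0.2 -0.5  0.1]
time: 19.73
position: [0.5717, 0.3874, 0.1087]
tool_rot: [0.502, 0.499, -0.498, 0.501]
ft_force: [0.2, -0.2, -0.5]
grip_width: 0.039
shift [-11.4  -2.7   0.4] rot [ 0.  -0.1 -0.3] pos [0.5717 0.3874 0.1087] g 0.039 t 19.73 q [ 0.43  0.74  1.35 -0.    1.04  0.43] F [ 0.2 -0.2 -0.5]
plug 0.62 [298.  78.] [0.6064 0.485 ]
plug 0.59 [254. 231.] [0.5712 0.3526]
   cut plug 0.76 [302.  78.  71.  73.] [602.5 480.5] [46.  43.4] 0.3
```

```bash
python3 -m inch '[[30,[-4,4,50],[0,0,0]],[30,[-4,4,54],[0,0,0]],[30,[-4,4,54],[0,0,0]],[30,[-4,4,54],[0,0,0]],[30,[-4,4,54],[0,0,0]],[30,[-4,4,54],[0,0,0]],[30,[-4,4,54],[0,0,0]],[30,[-4,4,54],[0,0,0]],[30,[-4,4,40],[0,0,0]],[30,[0,0,0],[-5,0,0]],[30,[0,0,0],[-5,0,0]],[30,[0,0,0],[0,0,0]]]'
python3 - <<'E'
from h import *
plan([.619,-.168],.06,np.radians(10.4))
p=look('w12',['plug'])
E
```

```text
time: 21.38
position: [0.5951, -0.0971, 0.1211]
tool_rot: [0.445, 0.553, -0.462, 0.532]
ft_force: [0.5, 0.6, -1.3]
grip_width: 0.039
shift [60.1 13.2 74.4] rot [-0.1 -0.4  2.1] pos [ 0.5951 -0.0971  0.1211] g 0.039 t 21.38 q [-0.34  0.64  1.55 -0.01  0.99 -0.51] F [ 0.5  0.6 -1.3]
plug 0.89 [257. 227.] [ 0.598 -0.133]
   cut plug 0.81 [256. 245.  88. 114.] [ 595.4 -116.2] [66.5 65.1] 11.4
```

```bash
python3 -m inch '[[30,[0,0,0],[0,-0.4,2.1]],[30,[5,7,37],[0,0,0]],[30,[5,7,37],[0,0,0]],[30,[0,0,0],[0,0,0]]]'
python3 - <<'E'
from h import *
plan([.619,-.168],.045,np.radians(10.4))
E
```

```text
time: 22.02
position: [0.6229, -0.1658, 0.1108]
tool_rot: [0.453, 0.543, -0.453, 0.543]
ft_force: [0.2, 0.2, -0.7]
grip_width: 0.0392
shift [65.8 -4.3  1.5] rot [-0.1 -0.  -0. ] pos [ 0.6229 -0.1658  0.1108] g 0.0392 t 22.02 q [-0.43  0.69  1.47  0.    0.98 -0.61] F [ 0.2  0.2 -0.7]
```

```bash
python3 -m inch '[[30,[30,-4,2],[0,0,0]],[30,[30,0,0],[0,0,0]],[30,[7,0,0],[0,0,0]],[30,[0,0,0],[0,0,0]]]'
python3 - <<'E'
from h import *
plan([.619,-.168],.03,np.radians(10.4))
E
python3 -m inch '[[30,[5,0,0],[0,0,0]],[30,[3,0,0],[0,0,0]]]'
python3 -m inch '[[30,[3,0,0],[0,0,0]],[30,[2,0,0],[0,0,0]]]'
```

```text
time: 22.52
position: [0.619, -0.1652, 0.0432]
tool_rot: [0.453, 0.543, -0.452, 0.543]
ft_force: [1.1, -0.4, -0.4]
grip_width: 0.0393
shift [13.2 -0.5  2.8] rot [-0.1 -0.1 -0. ] pos [ 0.619  -0.1652  0.0432] g 0.0393 t 22.52 q [-0.44  0.78  1.52  0.    0.85 -0.62] F [ 1.1 -0.4 -0.4]
time: 22.78
position: [0.6204, -0.165, 0.037]
tool_rot: [0.454, 0.542, -0.452, 0.544]
ft_force: [0.2, -0.1, -0.5]
grip_width: 0.0391
time: 23.02
position: [0.621, -0.1652, 0.0326]
tool_rot: [0.454, 0.542, -0.452, 0.545]
ft_force: [0.5, -0.1, -1.2]
grip_width: 0.0386
```

```bash
python3 -m inch '[[30,[2,-1,2],[0,0,0]],[30,[1.5,0,0],[0,0,0]]]'
python3 -m inch '[[30,[1.5,0,0],[0,0,0]],[30,[1,0,0],[0,0,0]]]'
python3 -m inch '[[30,[1.5,0,0],[0,0,0]],[30,[1,0,0],[0,0,0]]]'
```

```text
time: 23.28
position: [0.6205, -0.168, 0.0299]
tool_rot: [0.454, 0.542, -0.452, 0.545]
ft_force: [-3.2, -0.0, 9.7]
grip_width: 0.039
time: 23.52
position: [0.6205, -0.168, 0.03]
tool_rot: [0.454, 0.542, -0.452, 0.545]
ft_force: [-1.8, 0.9, 3.8]
grip_width: 0.0388
time: 23.78
position: [0.6205, -0.168, 0.03]
tool_rot: [0.454, 0.541, -0.452, 0.545]
ft_force: [-1.9, 1.7, 4.4]
grip_width: 0.0393
```

```bash
python3 -m inch '[[56,[0,0,0],[0,0,0]],[56,[0,0,0],[0,0,0]],[56,[0,0,0],[0,0,0]],[56,[-30,0,0],[0,0,0]],[56,[-45,0,0],[0,0,0]],[80,[-50,0,0],[0,0,0]],[80,[-45,0,0],[0,0,0]],[80,[0,-48,8],[0,0,0]],[80,[0,-48,8],[0,0,0]],[80,[0,-48,8],[0,0,0]],[80,[0,0,0],[-4,0,0]],[80,[0,0,0],[0,0,0]]]'
python3 - <<'E'
from h import *
from fit import *
plan([.459,-.131],.11,np.radians(14.5))
p=look('w13',['plug','sleeve'])
for d in imaging.cut_out('wrist','bracket_1'): print(d['confidence'],d['box'],iou_fit(p,d['pixels'],box(.05,.044,.048),(.459,-.131,.25)))
E
```

```text
time: 25.28
position: [0.4796, -0.2201, 0.2027]
tool_rot: [0.434, 0.556, -0.432, 0.562]
ft_force: [0.0, -0.6, -1.0]
grip_width: 0.0801
shift [ 92.2   1.6 -91.8] rot [-0.1  0.3 -0.4] pos [ 0.4796 -0.2201  0.2027] g 0.0801 t 25.27 q [-0.64  0.42  1.7   0.    1.01 -0.9 ] F [ 0.  -0.6 -1. ]
plug 0.65 [386. 159.] [ 0.6241 -0.1679]
   cut plug 0.8 [392. 160.  64.  53.] [ 610.7 -165.5] [45.5 62.8] 78.7
   cut plug 0.72 [256.  86.  51.  47.] [ 457.4 -130.3] [50.2 42.4] 15.6
   cut plug 0.56 [295. 312.  34.  26.] [ 563.4 -360.4] [43.1 38.5] 14.2
sleeve 0.95 [376. 218.] [ 0.6391 -0.2395]
sleeve 0.34 [294. 291.] [ 0.57   -0.3628]
   cut sleeve 0.58 [385. 224.  59.  51.] [ 624.5 -230.6] [48.8 71.6] 62.6
0.84 [256.3, 85.8, 53.2, 43.4] (array([ 0.45757533, -0.13114008,  0.28864016]), np.float64(0.1376379132270813))
```

View pics/w13.png

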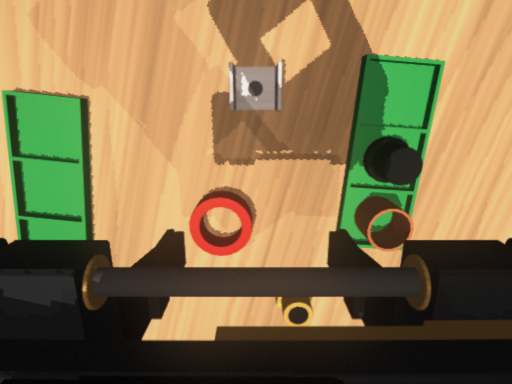

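The plug (392,160) and sleeve (385,225) stand in their pockets. bracket_1 is at (256,87) and aligned with the tool.

```bash
python3 -m inch '[[80,[0,0,-31],[-0.1,0.3,-0.4]],[80,[0,0,-31],[0,0,0]],[80,[15,0,-30],[0,0,0]],[80,[50,0,0],[0,0,0]],[80,[40,0,0],[0,0,0]],[80,[0,0,0],[0,0,0]]]'
python3 - <<'E'
from h import *
plan([.458,-.131],.019,np.radians(14.8))
E
```

```text
time: 26.32
position: [0.4613, -0.128, 0.0957]
tool_rot: [0.432, 0.558, -0.431, 0.562]
ft_force: [-0.6, 0.4, 0.7]
grip_width: 0.0801
shift [76.7 -4.3  1.7] rot [ 0.   0.2 -0.3] pos [ 0.4613 -0.128   0.0957] g 0.0801 t 26.32 q [-0.5   0.55  1.91  0.    0.68 -0.76] F [-0.6  0.4  0.7]
```

```bash
python3 -m inch '[[80,[20,-4,2],[0,0.2,-0.3]],[80,[30,0,0],[0,0,0]],[80,[20,0,0],[0,0,0]],[80,[0,0,0],[0,0,0]]]' 20
python3 - <<'E'
from h import *
plan([.458,-.131],.019,np.radians(14.8))
E
```

```text
time: 26.82
position: [0.4643, -0.134, 0.0292]
tool_rot: [0.431, 0.556, -0.431, 0.565]
ft_force: [0.1, 0.2, -0.1]
grip_width: 0.0803
shift [10.1 -5.4 -4.6] rot [ 0.   0.5 -0.4] pos [ 0.4643 -0.134   0.0292] g 0.0803 t 26.82 q [-0.51  0.68  1.94 -0.    0.51 -0.77] F [ 0.1  0.2 -0.1]
```

```bash
python3 -m inch '[[80,[5,-5,-4],[0,0.5,-0.4]],[70,[5,0,0],[0,0,0]],[70,[1,0,0],[0,0,0]]]' 20
python3 - <<'E'
from h import *
plan([.458,-.131],.019,np.radians(14.8))
E
python3 -m inch '[[40,[0,0,0],[0,0,0]],[40,[0,0,0],[0,0,0]],[40,[0,0,0],[0,0,0]],[40,[-10,0,0],[0,0,0]],[40,[-35,0,0],[0,0,0]],[40,[-45,0,0],[0,0,0]],[40,[0,0,0],[0,0,0]]]' 20
python3 - <<'E'
from h import *
plan([.607,-.099],.12,np.radians(10.4))
E
```

```text
time: 27.2
position: [0.4604, -0.1324, 0.0207]
tool_rot: [0.432, 0.558, -0.431, 0.563]
ft_force: [0.6, 0.8, -0.0]
grip_width: 0.072
shift [ 1.7 -2.  -2. ] rot [ 0.1  0.2 -0.3] pos [ 0.4604 -0.1324  0.0207] g 0.072 t 27.2 q [-0.51  0.7   1.95  0.    0.49 -0.77] F [ 0.6  0.8 -0. ]
time: 28.08
position: [0.4598, -0.132, 0.1143]
tool_rot: [0.432, 0.559, -0.431, 0.562]
ft_force: [0.4, 0.4, -1.9]
grip_width: 0.0498
shift [ -5.1 150.8   5.8] rot [ 4.4  0.2 -0.2] pos [ 0.4598 -0.132   0.1143] g 0.0498 t 28.07 q [-0.51  0.51  1.9   0.    0.73 -0.77] F [ 0.4  0.4 -1.9]
```

```bash
python3 -m inch '[[40,[-3,50,2],[0,0,0]],[40,[-3,50,2],[0,0,0]],[40,[-3,49,2],[0,0,0]],[40,[0,0,0],[4.4,0,0]],[40,[0,0,0],[0,0,0]]]'
python3 - <<'E'
from h import *
plan([.607,-.099],.04,np.radians(10.4))
p=look('w14',['bracket_1'])
E
```

```text
time: 28.7
position: [0.6051, -0.0969, 0.12]
tool_rot: [0.453, 0.544, -0.454, 0.542]
ft_force: [-0.5, 0.4, -0.9]
grip_width: 0.0498
shift [80.   1.7  2.5] rot [-0.1 -0.1  0.2] pos [ 0.6051 -0.0969  0.12  ] g 0.0498 t 28.7 q [-0.34  0.64  1.55 -0.    0.96 -0.52] F [-0.5  0.4 -0.9]
bracket_1 0.56 [257. 229.] [ 0.6131 -0.1342]
   cut bracket_1 0.84 [256. 249. 107. 106.] [ 609.5 -116.8] [87.  61.7] 10.4
```

View pics/w14.png

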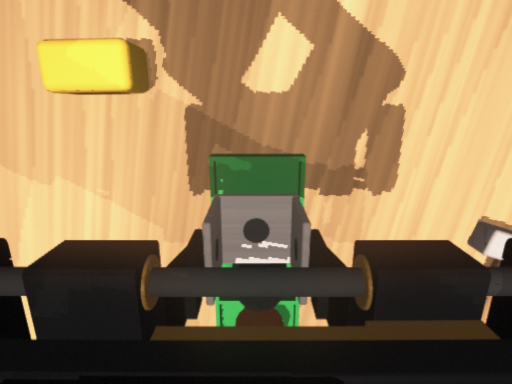

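The bracket (257,229) is held square and lined up over the top pocket.

```bash
python3 -m inch '[[40,[30,1,3],[0,0,0]],[40,[30,0,0],[0,0,0]],[40,[20,0,0],[0,0,0]],[40,[0,0,0],[0,0,0]]]'
python3 - <<'E'
from h import *
plan([.607,-.099],.025,np.radians(10.4))
E
python3 -m inch '[[40,[5,0,0],[0,0,0]],[40,[3,0,0],[0,0,0]]]'
python3 -m inch '[[40,[3,0,0],[0,0,0]],[40,[2,0,0],[0,0,0]]]'
```

```text
time: 29.35
position: [0.6044, -0.1016, 0.0393]
tool_rot: [0.453, 0.544, -0.454, 0.542]
ft_force: [-0.2, 0.5, -1.0]
grip_width: 0.0496
shift [14.3  3.  -2.1] rot [-0.1 -0.1  0.2] pos [ 0.6044 -0.1016  0.0393] g 0.0496 t 29.35 q [-0.35  0.76  1.59 -0.    0.8  -0.53] F [-0.2  0.5 -1. ]
time: 29.6
position: [0.6051, -0.1023, 0.0326]
tool_rot: [0.453, 0.543, -0.453, 0.543]
ft_force: [0.1, 0.2, -0.7]
grip_width: 0.0499
time: 29.85
position: [0.6059, -0.1026, 0.0285]
tool_rot: [0.453, 0.542, -0.453, 0.543]
ft_force: [0.7, -0.0, -1.5]
grip_width: 0.0495
```

```bash
python3 -m inch '[[40,[1.5,0,-3],[0,0,0]],[40,[2,0,0],[0,0,0]]]'
python3 -m inch '[[40,[1.5,0,0],[0,0,0]],[40,[1.5,0,0],[0,0,0]]]'
python3 -m inch '[[40,[1,0,0],[0,0,0]],[40,[0,0,0],[0,0,0]]]'
```

```text
time: 30.1
position: [0.6055, -0.0993, 0.0252]
tool_rot: [0.454, 0.542, -0.453, 0.544]
ft_force: [-2.5, 2.1, 9.0]
grip_width: 0.0501
time: 30.35
position: [0.6055, -0.0993, 0.0251]
tool_rot: [0.453, 0.542, -0.453, 0.544]
ft_force: [-3.4, 0.7, 8.5]
grip_width: 0.0496
time: 30.6
position: [0.6056, -0.0993, 0.0253]
tool_rot: [0.453, 0.542, -0.453, 0.544]
ft_force: [-0.4, 0.5, -1.6]
grip_width: 0.0497
```

```bash
python3 -m inch '[[62,[0,0,0],[0,0,0]],[62,[0,0,0],[0,0,0]],[62,[0,0,0],[0,0,0]],[62,[-30,0,0],[0,0,0]],[62,[-50,0,0],[0,0,0]],[62,[-50,0,0],[0,0,0]],[62,[-50,0,0],[0,0,0]],[62,[0,-17,53],[0,0,0]],[62,[0,-17,53],[0,0,0]],[62,[0,-17,53],[0,0,0]],[62,[0,-17,53],[0,0,0]],[62,[0,0,0],[10.4,0,0]]]'
python3 -m inch '[[62,[0,0,53],[0,0,0]],[62,[0,0,40],[0,0,0]],[62,[0,0,0],[0,0,0]]]'
python3 - <<'E'
from h import *
plan([.566,-.362],.11,0)
p=look('w15',['union','bracket_1','sleeve','plug'])
E
```

```text
time: 32.1
position: [0.5774, -0.3261, 0.2108]
tool_rot: [0.501, 0.497, -0.5, 0.502]
ft_force: [-0.1, -0.2, 0.2]
grip_width: 0.0618
time: 32.48
position: [0.5761, -0.422, 0.21]
tool_rot: [0.502, 0.497, -0.501, 0.501]
ft_force: [-0.4, 0.4, -0.1]
grip_width: 0.0621
shift [ 99.8 -10.9 -60.2] rot [-0.3  0.2 -0.3] pos [ 0.5761 -0.422   0.21  ] g 0.0621 t 32.48 q [-0.79  0.66  1.2   0.    1.27 -0.78] F [-0.4  0.4 -0.1]
union 0.63 [248. 122.] [ 0.5689 -0.3649]
union 0.42 [142.  49.] [ 0.4542 -0.2877]
   cut union 0.57 [250. 121.  41.  45.] [ 569.8 -361.6] [40.4 44. ] 64.1
   cut sleeve 0.92 [311.   9.  46.  16.] [ 626.1 -261.6] [42.  14.8] 0.0
```

View pics/w15.png

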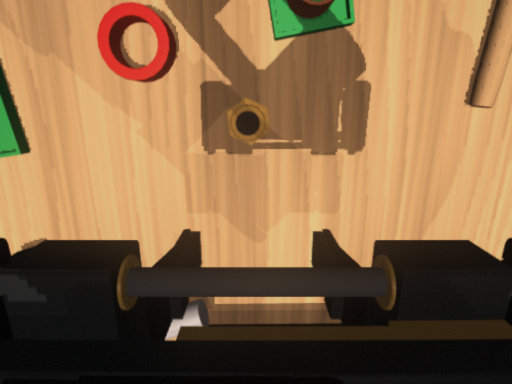

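The union is at (248,122), i.e. (0.569, -0.364), with the tape roll clear of it.

```bash
python3 -m inch '[[70,[0,-4,-29],[-0.3,0.2,-0.3]],[70,[20,-4,-29],[0,0,0]],[70,[50,0,0],[0,0,0]],[70,[40,0,0],[0,0,0]],[70,[0,0,0],[0,0,0]]]'
python3 - <<'E'
from h import *
plan([.569,-.3635],.02,0)
E
```

```text
time: 33.55
position: [0.5712, -0.3567, 0.1014]
tool_rot: [0.498, 0.501, -0.497, 0.504]
ft_force: [0.7, -0.2, 1.2]
grip_width: 0.0698
shift [81.4 -2.6  6.6] rot [ 0.5  0.1 -0.2] pos [ 0.5712 -0.3567  0.1014] g 0.0698 t 33.55 q [-0.72  0.73  1.4   0.    1.   -0.73] F [ 0.7 -0.2  1.2]
```

```bash
python3 -m inch '[[70,[20,-2,7],[0.5,0.1,-0.2]],[70,[30,0,0],[0,0,0]],[70,[20,0,0],[0,0,0]],[70,[0,0,0],[0,0,0]]]' 25
python3 - <<'E'
from h import *
plan([.569,-.3635],.023,0)
E
```

```text
time: 34.05
position: [0.5727, -0.3685, 0.0335]
tool_rot: [0.5, 0.496, -0.5, 0.504]
ft_force: [1.1, 0.6, -0.0]
grip_width: 0.0698
shift [10.4 -3.8 -5.1] rot [-0.1  0.5 -0.5] pos [ 0.5727 -0.3685  0.0335] g 0.0698 t 34.05 q [-0.74  0.83  1.41 -0.    0.89 -0.73] F [ 1.1  0.6 -0. ]
```

```bash
python3 -m inch '[[70,[5,-4,-5],[0,0.5,-0.5]],[60,[5,0,0],[0,0,0]],[60,[0,0,0],[0,0,0]]]' 30
python3 - <<'E'
from h import *
plan([.569,-.3635],.023,0)
E
python3 -m inch '[[20,[0,0,0],[0,0,0]],[20,[0,0,0],[0,0,0]],[20,[0,0,0],[0,0,0]],[20,[0,0,0],[0,0,0]],[20,[-10,0,0],[0,0,0]],[20,[-40,0,0],[0,0,0]],[20,[-50,0,0],[0,0,0]],[20,[0,0,0],[0,0,0]]]' 30
```

```text
time: 34.42
position: [0.5698, -0.3646, 0.0253]
tool_rot: [0.5, 0.499, -0.5, 0.5]
ft_force: [0.3, -0.0, 0.1]
grip_width: 0.0616
shift [ 2.3 -0.9 -1.1] rot [-0.1  0.1 -0.1] pos [ 0.5698 -0.3646  0.0253] g 0.0616 t 34.42 q [-0.73  0.84  1.42 -0.    0.88 -0.73] F [ 0.3 -0.   0.1]
time: 35.42
position: [0.5699, -0.3645, 0.1294]
tool_rot: [0.5, 0.499, -0.5, 0.501]
ft_force: [0.5, 0.0, -0.6]
grip_width: 0.0353
```

```bash
python3 -m inch '[[20,[-4,3,-50],[0,0,0]],[20,[-4,3,-54],[0,0,0]],[20,[-4,3,-54],[0,0,0]],[20,[-4,3,-54],[0,0,0]],[20,[-4,3,-54],[0,0,0]],[20,[-4,3,-54],[0,0,0]],[20,[-4,3,-54],[0,0,0]],[20,[-4,3,-54],[0,0,0]],[20,[-4,3,-54],[0,0,0]],[20,[0,0,-30],[0,0,0]],[20,[0,0,0],[0,0,0]]]'
python3 - <<'E'
from h import *
from fit import *
plan([.599,.214],.08,np.radians(-3))
p=look('w16',['union'])
for d in imaging.cut_out('wrist','tray_blue'): print(d['confidence'],d['box'],iou_fit(p,d['pixels'],box(.082,.144,.016),(.597,.179,-.05)))
E
```

```text
time: 36.8
position: [0.593, 0.1632, 0.1572]
tool_rot: [-0.499, -0.502, 0.504, -0.496]
ft_force: [0.3, 0.6, -1.3]
grip_width: 0.0354
shift [ 77.2   6.6 -50.8] rot [ 2.7 -0.   0.6] pos [0.593  0.1632 0.1572] g 0.0354 t 36.8 q [0.09 0.6  1.51 0.   1.05 0.09] F [ 0.3  0.6 -1.3]
union 0.81 [256. 229.] [0.5911 0.1108]
   cut union 0.88 [254. 228.  79.  80.] [590.9 129.3] [70.  75.2] 0.1
0.6 [265.9, 162.3, 93.5, 138.2] (array([ 0.59732053,  0.17953413, -0.03314637]), np.float64(0.2366015911102295))
```

View pics/w16.png

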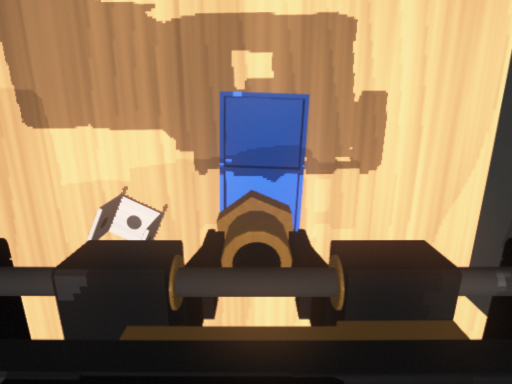

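The union (255,228) is held upright, and the blue tray's far pocket is centred at (265,130).

```bash
python3 -m inch '[[20,[10,4,-26],[2.7,0,0.6]],[20,[10,4,-26],[0,0,0]],[20,[40,0,0],[0,0,0]],[20,[0,0,0],[0,0,0]]]'
python3 - <<'E'
from h import *
plan([.599,.214],.045,np.radians(-3))
E
```

```text
time: 37.5
position: [0.6059, 0.2055, 0.0967]
tool_rot: [-0.517, -0.482, 0.517, -0.483]
ft_force: [-0.3, -0.4, -1.7]
grip_width: 0.0357
shift [51.7 -7.5 -8.1] rot [-0.9  0.1 -0.1] pos [0.6059 0.2055 0.0967] g 0.0357 t 37.5 q [ 0.15  0.7   1.5  -0.    0.95  0.22] F [-0.3 -0.4 -1.7]
```

```bash
python3 -m inch '[[20,[20,-7,-8],[-0.9,0,0]],[20,[30,0,0],[0,0,0]],[20,[0,0,0],[0,0,0]]]'
python3 - <<'E'
from h import *
plan([.599,.214],.03,np.radians(-3))
E
python3 -m inch '[[20,[5,0,0],[0,0,0]],[20,[3,0,0],[0,0,0]]]'
python3 -m inch '[[20,[3,0,0],[0,0,0]],[20,[2,0,0],[0,0,0]]]'
```

```text
time: 37.88
position: [0.6039, 0.2109, 0.0504]
tool_rot: [0.516, 0.483, -0.512, 0.487]
ft_force: [-0.1, 0.1, -0.8]
grip_width: 0.0356
shift [20.3 -5.3 -2.8] rot [-0.3  0.  -0.5] pos [0.6039 0.2109 0.0504] g 0.0356 t 37.88 q [ 0.16  0.76  1.52 -0.    0.85  0.22] F [-0.1  0.1 -0.8]
time: 38.12
position: [0.607, 0.2101, 0.0457]
tool_rot: [0.518, 0.481, -0.511, 0.488]
ft_force: [0.4, -0.2, -1.4]
grip_width: 0.0356
time: 38.38
position: [0.6082, 0.2101, 0.0421]
tool_rot: [0.519, 0.481, -0.51, 0.489]
ft_force: [0.1, -0.6, -0.4]
grip_width: 0.0355
```

```bash
python3 - <<'E'
from h import *
plan([.599,.214],.034,np.radians(-3))
E
python3 -m inch '[[20,[0,0,0],[-0.3,0,-0.8]],[20,[3,-9,-4],[0,0,0]],[20,[3,0,0],[0,0,0]]]'
python3 - <<'E'
from h import *
plan([.599,.214],.03,np.radians(-3))
E
```

```text
shift [ 7.9 -9.5 -3.3] rot [-0.4 -0.1 -1. ] pos [0.6082 0.2101 0.0421] g 0.0355 t 38.38 q [ 0.16  0.78  1.52 -0.    0.83  0.22] F [ 0.1 -0.6 -0.4]
time: 38.75
position: [0.5987, 0.2152, 0.036]
tool_rot: [0.514, 0.486, -0.512, 0.486]
ft_force: [0.6, -0.1, -1.6]
grip_width: 0.0351
shift [6.  0.4 1.2] rot [-0.1 -0.1 -0.1] pos [0.5987 0.2152 0.036 ] g 0.0351 t 38.75 q [0.17 0.78 1.53 0.   0.82 0.22] F [ 0.6 -0.1 -1.6]
```

```bash
python3 -m inch '[[20,[3,0,1],[0,0,0]],[20,[1.5,0,0],[0,0,0]]]'
python3 -m inch '[[20,[2,0,0],[0,0,0]],[20,[1.5,0,0],[0,0,0]]]'
python3 -m inch '[[20,[2,0,0],[0,0,0]],[20,[0,0,0],[0,0,0]]]'
```

```text
time: 39.0
position: [0.5983, 0.2143, 0.0308]
tool_rot: [0.514, 0.486, -0.512, 0.486]
ft_force: [0.7, 0.5, -0.8]
grip_width: 0.035
time: 39.25
position: [0.5984, 0.2145, 0.0304]
tool_rot: [0.514, 0.486, -0.512, 0.486]
ft_force: [-2.1, -1.0, 7.4]
grip_width: 0.0353
time: 39.5
position: [0.5987, 0.2145, 0.031]
tool_rot: [0.514, 0.486, -0.512, 0.487]
ft_force: [-0.8, 0.7, -1.7]
grip_width: 0.0356
```

```bash
python3 -m inch '[[20,[1.5,0,0],[0,0,0]],[50,[0,0,0],[0,0,0]],[50,[0,0,0],[0,0,0]],[50,[0,0,0],[0,0,0]],[50,[-30,0,0],[0,0,0]],[50,[-50,0,0],[0,0,0]],[80,[-50,0,0],[0,0,0]],[80,[-40,0,0],[0,0,0]],[80,[0,-32,47],[0,0,0]],[80,[0,-32,47],[0,0,0]],[80,[0,-32,47],[0,0,0]],[80,[0,-32,47],[0,0,0]]]'
python3 -m inch '[[80,[0,0,0],[10.5,0,0]],[80,[0,0,0],[10.5,0,0]],[80,[0,0,0],[0,0,0]]]'
python3 - <<'E'
from h import *
from fit import *
plan([.459,.119],.11,np.radians(-24))
p=look('w17',['union'])
print([(d['confidence'],px2w(p,d['pixel'],0)) for d in imaging.tip_of('wrist','bracket_1')])
for d in imaging.cut_out('wrist','bracket_1'): print(d['confidence'],d['box'],mrect(p,d['pixels'],.048),iou_fit(p,d['pixels'],box(.05,.044,.048),(.459,.119,-.42)))
E
```

```text
time: 41.0
position: [0.4622, 0.0307, 0.2029]
tool_rot: [0.515, 0.485, -0.509, 0.49]
ft_force: [-0.1, -1.5, -0.3]
grip_width: 0.08
time: 41.38
position: [0.4584, 0.0274, 0.2028]
tool_rot: [0.597, 0.382, -0.592, 0.385]
ft_force: [-0.5, -0.1, 0.5]
grip_width: 0.0797
shift [ 92.8 -37.9 -83.3] rot [-0.4 -0.2 -0.4] pos [0.4584 0.0274 0.2028] g 0.0797 t 41.38 q [-0.19  0.33  1.86  0.    0.94  0.24] F [-0.5 -0.1  0.5]
[(0.64, array([ 0.60953116, -0.09854411]))]
0.78 [417.7, 217.1, 74.8, 48.6] ((601.0433349609375, -86.13301086425781), (59.561134338378906, 68.99057006835938), 9.805680274963379) (array([ 0.459,  0.119, -0.42 ]), np.float64(1.0))
0.64 [216.9, 96.8, 52.9, 49.5] ((461.5997619628906, 120.11575317382812), (43.1337890625, 52.15420913696289), 64.57202911376953) (array([ 0.46084514,  0.12059295, -0.43586073]), np.float64(0.10936570167541504))
```

View pics/w17.png

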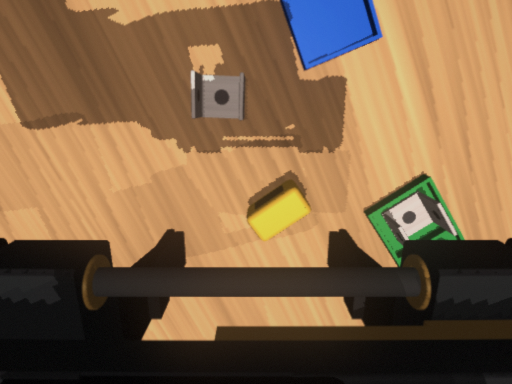

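bracket_2 is at (217,97) with the fingers nearly aligned to it, and bracket_1 sits in its green pocket at (413,217).

```bash
python3 -m inch '[[80,[0,-13,-28],[0.4,-0.2,-0.4]],[80,[0,-12,-28],[0,0,0]],[80,[10,-12,-28],[0,0,0]],[80,[40,0,0],[0,0,0]],[80,[40,0,0],[0,0,0]],[80,[0,0,0],[0,0,0]]]' 20
python3 - <<'E'
from h import *
plan([.4605,.1202],.02,np.radians(-24.8))
E
```

```text
time: 42.38
position: [0.4634, 0.1242, 0.1115]
tool_rot: [0.595, 0.383, -0.592, 0.385]
ft_force: [0.4, -0.0, 0.5]
grip_width: 0.08
shift [91.5 -1.4  5. ] rot [ 0.6 -0.1 -0.3] pos [0.4634 0.1242 0.1115] g 0.08 t 42.38 q [ 0.03  0.52  1.9  -0.    0.72  0.45] F [ 0.4 -0.   0.5]
```

```bash
python3 -m inch '[[80,[25,-1,5],[0.6,0,-0.3]],[80,[30,0,0],[0,0,0]],[80,[25,0,0],[0,0,0]],[80,[0,0,0],[0,0,0]]]' 20
python3 - <<'E'
from h import *
plan([.4605,.1202],.02,np.radians(-24.8))
E
```

```text
time: 42.88
position: [0.4668, 0.1206, 0.0348]
tool_rot: [0.599, 0.38, -0.591, 0.383]
ft_force: [-0.6, -0.8, -0.6]
grip_width: 0.0795
shift [14.7 -5.7  3. ] rot [ 0.2 -0.4 -0.6] pos [0.4668 0.1206 0.0348] g 0.0795 t 42.88 q [0.02 0.67 1.94 0.   0.52 0.44] F [-0.6 -0.8 -0.6]
```

```bash
python3 -m inch '[[80,[0,0,0],[0.2,-0.4,-0.6]],[74,[8,-6,3],[0,0,0]],[70,[7,0,0],[0,0,0]],[70,[1,0,0],[0,0,0]]]' 20
python3 - <<'E'
from h import *
plan([.4605,.1202],.02,np.radians(-24.8))
E
python3 -m inch '[[40,[0,0,0],[0,0,0]],[40,[0,0,0],[0,0,0]],[40,[0,0,0],[0,0,0]],[40,[-10,0,0],[0,0,0]],[40,[-35,0,0],[0,0,0]],[40,[-45,0,0],[0,0,0]],[40,[0,0,0],[0,0,0]]]' 20
python3 - <<'E'
from h import *
plan([.4605,.1202],.12,np.radians(-3))
E
```

```text
time: 43.38
position: [0.4627, 0.1205, 0.0218]
tool_rot: [0.598, 0.38, -0.594, 0.382]
ft_force: [-0.3, -0.8, -1.0]
grip_width: 0.0705
shift [ 1.8 -1.8  1.2] rot [ 0.  -0.2 -0.3] pos [0.4627 0.1205 0.0218] g 0.0705 t 43.38 q [0.02 0.69 1.95 0.   0.49 0.45] F [-0.3 -0.8 -1. ]
time: 44.25
position: [0.4618, 0.1204, 0.1151]
tool_rot: [0.597, 0.38, -0.594, 0.382]
ft_force: [-0.4, 0.5, -0.9]
grip_width: 0.0497
shift [-4.9 -1.1  0.8] rot [-21.8  -0.1  -0.3] pos [0.4618 0.1204 0.1151] g 0.0497 t 44.25 q [0.02 0.51 1.9  0.   0.73 0.45] F [-0.4  0.5 -0.9]
```

```bash
python3 -m inch '[[40,[-3,0,0],[-10.5,0,0]],[40,[-3,0,0],[-10.5,0,0]],[40,[-2,44,-10],[-1,0,0]],[40,[-2,44,-10],[0,0,0]],[40,[-2,44,-10],[0,0,0]],[40,[0,0,0],[0,0,0]]]'
python3 - <<'E'
from h import *
plan([.5955,.144],.045,np.radians(-2.8))
p=look('w18',['bracket_1','union'])
for d in imaging.cut_out('wrist','tray_blue'): print(d['confidence'],d['box'])
E
```

```text
time: 45.0
position: [0.5924, 0.1449, 0.1233]
tool_rot: [-0.508, -0.492, 0.511, -0.489]
ft_force: [-0.6, -0.6, -1.8]
grip_width: 0.0502
shift [78.3  3.6  0.8] rot [0.7 0.  0.3] pos [0.5924 0.1449 0.1233] g 0.0502 t 45.0 q [0.06 0.63 1.55 0.   0.96 0.09] F [-0.6 -0.6 -1.8]
bracket_1 0.96 [251. 236.] [0.5857 0.0981]
   cut bracket_1 0.73 [257. 256. 110. 110.] [592.  120.8] [59.8 88. ] 86.9
union 0.64 [264. 110.] [0.6019 0.2165]
   cut union 0.78 [261. 112.  55.  66.] [598.9 216.7] [40.1 44.7] 3.8
0.63 [260.1, 140.9, 104.7, 151.4]
```

```bash
python3 -m inch '[[40,[30,3,-1],[0.7,0,0.3]],[40,[30,0,0],[0,0,0]],[40,[15,0,0],[0,0,0]],[40,[0,0,0],[0,0,0]]]'
python3 - <<'E'
from h import *
plan([.5958,.1455],.034,np.radians(-2.8))
E
python3 -m inch '[[40,[4,0,0],[0,0,0]],[40,[4,0,0],[0,0,0]]]'
python3 - <<'E'
from h import *
plan([.5958,.1455],.026,np.radians(-2.8))
E
```

```text
time: 45.8
position: [0.588, 0.1452, 0.0484]
tool_rot: [-0.511, -0.489, 0.514, -0.486]
ft_force: [0.4, -0.6, -0.8]
grip_width: 0.05
shift [14.3  7.9 -0.7] rot [-0.   0.1  0.3] pos [0.588  0.1452 0.0484] g 0.05 t 45.8 q [ 0.06  0.74  1.6  -0.    0.8   0.11] F [ 0.4 -0.6 -0.8]
time: 46.05
position: [0.5893, 0.1453, 0.042]
tool_rot: [-0.512, -0.488, 0.513, -0.487]
ft_force: [-0.2, 0.5, -1.8]
grip_width: 0.0502
shift [16.   6.5 -0.5] rot [-0.   0.   0.1] pos [0.5893 0.1453 0.042 ] g 0.0502 t 46.05 q [ 0.06  0.75  1.61 -0.    0.79  0.11] F [-0.2  0.5 -1.8]
```

```bash
python3 -m inch '[[40,[5,6,0],[0,0,0]],[40,[4,0,0],[0,0,0]],[40,[2,0,0],[0,0,0]]]'
python3 -m inch '[[40,[2.5,0,0],[0,0,0]],[40,[2,0,0],[0,0,0]]]'
python3 -m inch '[[40,[2,0,0],[0,0,0]],[40,[1.5,0,0],[0,0,0]]]'
```

```text
time: 46.42
position: [0.5967, 0.1451, 0.0313]
tool_rot: [0.512, 0.487, -0.512, 0.488]
ft_force: [-0.2, -0.6, -1.2]
grip_width: 0.0502
time: 46.68
position: [0.5967, 0.145, 0.0264]
tool_rot: [0.512, 0.487, -0.512, 0.488]
ft_force: [-0.1, -0.1, -2.0]
grip_width: 0.05
time: 46.92
position: [0.5967, 0.145, 0.0258]
tool_rot: [0.512, 0.487, -0.512, 0.488]
ft_force: [-2.5, -1.0, 8.1]
grip_width: 0.0499
```

Floor contact came at 25.8 mm, as expected. I release, retreat and check.

```bash
python3 -m inch '[[62,[0,0,0],[0,0,0]],[62,[0,0,0],[0,0,0]],[62,[0,0,0],[0,0,0]],[62,[-30,0,0],[0,0,0]],[62,[-50,0,0],[0,0,0]],[62,[-50,0,0],[0,0,0]],[62,[-50,0,0],[0,0,0]],[62,[-30,-40,0],[0,0,0]],[62,[-30,-50,0],[0,0,0]],[62,[-20,-50,0],[0,0,0]],[62,[0,0,0],[0,0,0]]]'
python3 - <<'E'
from h import *
im=imaging.camera('scene')[:,:,::-1];p=imaging.camera_params('scene')
for t in ['sleeve','plug','union','bracket_1','tape_roll','tape_measure']:
    for d in imaging.tip_of('scene',t): print(t,d['confidence'],px2w(p,d['pixel'],.004 if 'tape' not in t else 0).round(4))
w=imaging.camera('wrist')[:,:,::-1]
a=cv2.resize(im[150:290,100:420],(800,350),interpolation=cv2.INTER_CUBIC)
imt=imaging.camera('top')[:,:,::-1]
b=cv2.resize(imt[110:220,100:400],(682,250),interpolation=cv2.INTER_CUBIC)
b=np.hstack([b,np.zeros((250,118,3),np.uint8)])
cv2.imwrite('pics/fin.png',np.vstack([a,b]));print(get_obs()['time'],get_obs()['position'])
E
```

```text
time: 48.3
position: [0.4539, 0.152, 0.2923]
tool_rot: [0.513, 0.487, -0.512, 0.488]
ft_force: [0.5, -0.8, -0.1]
grip_width: 0.0621
sleeve 0.95 [ 0.6403 -0.2413]
plug 0.65 [ 0.6257 -0.1808]
plug 0.5 [0.5965 0.4876]
union 0.49 [0.5925 0.2184]
bracket_1 0.81 [ 0.6056 -0.099 ]
bracket_1 0.73 [0.606  0.1305]
bracket_1 0.32 [ 0.6261 -0.1704]
tape_roll 0.94 [ 0.4688 -0.2864]
tape_measure 0.71 [ 0.6251 -0.172 ]
tape_measure 0.68 [ 0.4711 -0.0089]
48.75 [0.45752955 0.15141273 0.29012543]
```

View pics/fin.png

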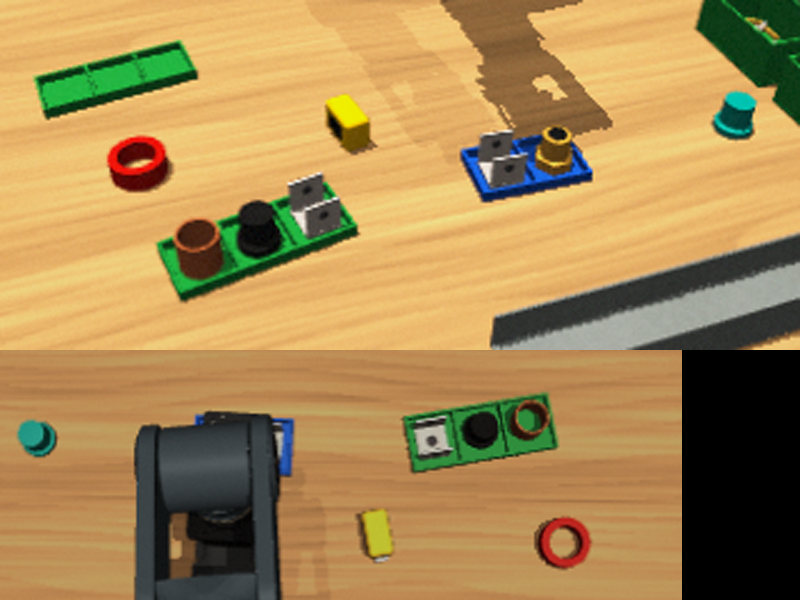

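All five parts stand upright in separate pockets. The tape roll, tape measure and turquoise look-alike have not moved.

```bash
python3 -c "
from rig import robot;print(robot.hand_in())"
```

```text
the job is handed in; nothing more can be done
None
```

The job is handed in at about 49 s of the 115 s. The sleeve, plug and one bracket are in the green tray farthest to the robot's left, and the union and the other bracket are in the blue tray. I lowered each part until I felt the pocket floor, with contact readings of about 16 N or less, and only then released it.

- **Final check:** the scene picture shows all five parts upright, one to a pocket. The tape roll, tape measure and turquoise look-alike look unmoved. The top picture agrees for the green tray, but the arm hid most of the blue tray in it.
- **First grasp:** my first grip on the sleeve was too high and off-centre, so I redid it. In the second grip the sleeve hung about 10 mm lower than planned; I allowed for that when setting it down.
- **Disagreements:** the detector's last positions differed from the placed ones by up to about 17 mm, most for the bracket in the blue tray. It also falsely reported a tape measure and a bracket at the plug. The pictures and the floor-contact heights contradict those readings.

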